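Drift the heat-sink bracket into line

TASK

The heat-sink bracket on the instrument chassis lies with its hole out of line with the hole in the nut plate under it. Take the tapered steel drift out of the tool block and push it down through both holes until the bracket is drawn into line and the drift's collar sits fully down on the bracket, then let go and leave it standing there. Go in gently, feeling your way and giving way to the holes so that the wrist feels no more than about 8 N until the collar lands softly, and leave the nut driver, the circuit board and the dish where they are.

Things in the scene. Friction and masses are not known exactly. Their poses are not given: they have to be found in the camera images.
- drift: Steel drift, 118 mm long, 0.28 to 0.42 kg, point down in either socket of the tool block, its collar resting on the block's top. Origin: centre of its flat 5 mm tip; z runs up along it. From the tip: 38 mm of taper widening from 5 to 24 mm diameter, straight 24 mm shank to 52 mm, 34 mm diameter collar from 52 to 58 mm, square grip from there to 118 mm.
- drift_grip (a point): Middle of the drift's square steel grip, 88 mm above its tip. The grip is 20 mm across its flats, which face its x and y axes, and 60 mm tall.
- driver: Nut driver in the block's other socket: the same round collar, but a black, round, bulbous handle (28 mm at its widest) its top 146 mm above the bench. Leave it. Origin at its lower end, 52 mm below the block's top; z up.
- block: Light wooden tool block, fixed, 60 x 150 x 60 mm high (x, y, z), with two 25.5 mm sockets right through it on its y axis at -42 and +42 mm. Origin at the centre of its underside.
- chassis: Aluminium chassis, fixed, 180 x 260 mm (x, y), deck top 50 mm high. Origin: centre of its underside. On the deck, z 50 to 56 mm, a rigidly fixed steel nut plate with a 25.5 mm hole, open to the bench below. The hole's centre is 8.75 mm from the chassis z axis in an unmeasured direction (any). It pushes a drift held off its axis sideways, towards its axis.
- bracket: Steel bracket on the nut plate: foot 58 x 84 x 6 mm. Origin: centre of the foot's underside. Its four screws are slack: it floats stiffly (2 N of friction, no spring) up to 11 mm each way along chassis x and y, without turning; the taper drags it along. Upright flange and heat sink from 42 mm towards +y, top 98 mm above the bench.
- bracket_hole (a point): Centre of the bracket's 25.5 mm hole at the foot's top face, 62 mm above the bench; axes as the chassis. It starts within 1.2 mm of the chassis z axis. With the collar home on this face the drift's tip is 52 mm below it.
- board: Loose green circuit board, 50 x 75 mm, lying flat. Leave it. Origin at the centre of its underside.
- dish: Loose grey parts dish, 80 mm across, 28 mm high. Leave it. Origin at the centre of its underside.
Mind the look-alikes: they are no part of the job. Leave any pink or yellow look-alike of the drift alone.

How it is judged:
On the way, in this order (a step that is already met when the one before it is completed fails the run):
1. the drift has been lifted out of the tool block (height (world z) of drift above 0.065 m), for 0.1 s.
2. the drift's tip has entered the bracket hole (z of drift in the frame of bracket_hole below -0.008 m and horizontal distance between drift and bracket_hole below 0.008 m), for 0.05 s.
At the end, for the whole second after the job is handed in: The drift stands upright (within 0.05 rad), collar down on the bracket (tip 50 mm or more below the bracket's top face, within 3 mm of its hole's axis), so the bracket is drawn into line with the nut plate (its hole over 3 mm from the chassis axis); the drift is released and at rest (z of drift in the frame of bracket_hole below -0.05 m and horizontal distance between drift and bracket_hole below 0.003 m and angle between drift's own z axis and vertical below 0.05 rad and horizontal distance between bracket_hole and chassis above 0.003 m and linear speed of drift below 0.01 m/s and contact force between the fingers and drift below 0.1 N); the robot touches nothing.
It fails at once if the drift is forced on its way in: its pushes against bracket and nut plate together pass 16 N (the wrist feels a good half of that) before the collar is within 2 mm of home (contact force between drift and chassis above 16 N and z of drift in the frame of bracket_hole above -0.05 m).
It fails at once if the collar is rammed down with more than 50 N (contact force between drift and chassis above 50 N).
It fails at once if the nut driver is disturbed (distance of driver from where it was at the start of the episode above 0.012 m).
It fails at once if the circuit board is disturbed (distance of board from where it was at the start of the episode above 0.015 m).
It fails at once if the dish is disturbed (distance of dish from where it was at the start of the episode above 0.015 m).
It also fails if it takes over 58 s, if anything falls off the work surface, if the arm or the gripper's body presses on something with over 40 N, if the wrist force passes 120 N, or if a joint passes its speed limit or range.

ROBOT

A 6-joint arm with a two-finger parallel gripper is mounted at the origin on the work surface. World frame = base frame: x ahead of the robot, y to its left, z up, the work surface at z = 0. Lengths are in m, angles in rad, forces in N, time in s.
With the tool pointing down it reaches from about 0.275 to 0.725 m from the base axis. Payload 15.9 kg.
Tool frame: the origin (TCP) lies at the very end of the fingers, on their centre line; the grasp point (between the pads) lies arm.grip_depth behind it (arm.grip_depth is the distance from the TCP to the grasp point, in m); z points along the fingers, y is the line along which they close (so a half turn about z gives the same grasp; the last joint's range is limited). The gripper opens to 85 mm and grips with 20 to 120 N. Pads are 22 mm wide; open, the fingers measure 114 mm over their backs; the gripper's body (76 mm by 85 mm) begins 54 mm behind the grasp point. The pads swing forward as they close: fully open they stand 13 mm farther back than shut.
Start: joints at [1.317, 0.213, -0.034, 1.323, 0, 1.571], TCP at [0.126, 0.484, 0.193] pointing down, gripper open.
Joint ranges: [-2.98, 2.98], [-0.74, 1.72], [-1.14, 1.35], [-2.1, 2.04], [-1.57, 1.44], [-3.14, 3.14]. Speed limits (rad/s): [1.89, 1.89, 2.39, 2.57, 3.14, 3.14].

INTERFACE

Orientations are given as a rotation vector (axis times angle).
In Python, from bench import arm gives the robot as it stands. The module is installed in compiled form; this text tells all that it offers.
- The arm moves only by the tool jog_arm, never from a script. Its argument "increments" is text: rows parted by semicolons, each of 7 numbers parted by spaces: the shift along the tool's x, y, z normalised to -1 to 1, where 1 is 300 mm, then the turn, a rotation vector about the tool's x, y, z normalised to -1 to 1, where 1 is 30 degrees, then the opening, from -1 (shut) to 1 (fully open). A call has exactly 5 rows; each row shifts and turns the commanded pose from where the row before left it, along the tool's axes as they then stand; what a row does not reach is not made up. A row lasts 1/8 s, in which the tool goes at most 62.5 mm and 10.7 degrees, less where a joint would pass 70% of its speed; a pose out of reach is approached as far as the arm can. A call with a number of a shift or a turn outside -1 to 1 is refused whole. A call with a gripper value outside its range is refused whole. The fingers move at their own pace and stop on an object; "grip_force" is the grip in N (left out, the last holds). Time passes only in rows, so rows that do not move let the fingers close, or fill a call up. It gives the time, the measured TCP pose, the force, the opening and the grip force at its end, in the units of the state.
- arm.sense(): the state, without advancing time (a new reading comes with each control period).
- arm.camera(name): name is "side" or "top"; returns a dict with "image" (400x640x3 uint8, blue, green, red), "fovy" (degrees; the focal length in pixels is half the picture's height over the tangent of half this angle, whatever the lens; pixels are square), "cx", "cy" (the principal point, pixels), "R" (3x3) and "t" (3): a world point X has camera coordinates R X + t. Camera axes: x right, y down, z forward; pixel columns grow to the right and rows downward; lengths in m; the calibration is good to about 2 mm. A picture is of the moment at which its call begins. There is no depth.
- arm.hand_in(): hands the job in; it is judged then, once.
Trained networks look in a picture, given as the dict that the camera call returned (one of the last four; its "shot" number tells which), for a name from the list of things; names that differ only in an ending like _2 or _b are one class to them, and where a whole thing is asked for, a point or a joint stands for the part that bears it (a point fixed in the world has none). Each returns a list of dicts, best first, with "confidence" (0 to 1); they miss things now and then, are a little off and sometimes report something else, mostly with a low value. They report only what shows in the picture. A call takes as long as a camera call. They do not tell look-alikes from the thing itself.
- arm.search_frame(picture, query): "box" ([centre column, centre row, width, height] in pixels, round what is visible of it).
The state is a dict: "t": time; "joints": joint angles; "dq": joint speeds; "effort": joint torques, N m; "tool_pos": TCP position; "tool_rot": TCP orientation; "contact_force": force on the tool from outside, world axes, zero at the start; "ft_torque": the same for the moment, N m; "finger_gap": finger opening in m; "finger_force": force on a finger pad.
Only numpy, scipy, OpenCV 4.12 (cv2) and the standard library are available. Lean on these libraries where they do the work, as an engineer would, in place of code of your own. Each camera call takes 0.05 s, during which the arm holds its last target. There are 200 camera calls.

## Working session

There is one attempt and no reset: what is moved stays moved. The work goes in short steps, Python scripts to look and compute and a tool call to move; the robot and the scene stay as the last step left them, time stands still between calls to the robot, and variables do not carry over. Pictures are saved under pics/ and viewed, at most 10 in all, crops included, and the job is handed in when it is done.

Besides the shell and the picture viewer there is one more tool, called after ">>>" by a JSON object that holds its "name" and its "arguments". jog_arm: Moves the arm, as the interface text tells. Its arguments: {"type":"object","properties":{"increments":{"type":"string"},"grip_force":{"type":"number"}},"required":["increments"]}

```bash
mkdir -p pics; python3 - <<'E'
from bench import arm
import cv2,numpy as np
print(arm.sense(), arm.grip_depth)
for n in("side","top"):
    p=arm.camera(n); cv2.imwrite(f"pics/{n}0.png",p["image"])
    print(n,p["fovy"],p["cx"],p["cy"],np.round(p["R"],4).tolist(),p["t"])
    for q in("drift","driver","block","chassis","bracket","bracket_hole","drift_grip","board","dish"):
        print(q,[(np.round(d["box"]).tolist(),round(d["confidence"],2)) for d in arm.search_frame(p,q)])
E
```

```text
{'t': 0.0, 'joints': array([ 1.31702129e+00,  2.13375942e-01, -3.50804933e-02,  1.32351686e+00,
       -2.87884904e-06,  1.57080824e+00]), 'dq': array([-8.73224001e-04, -5.99079426e-04, -9.82117484e-04,  1.12768938e-03,
       -3.58805485e-04, -7.40005388e-05]), 'effort': array([-5.83708152e-04, -6.86160636e+01,  4.87118161e+01,  1.77313224e-02,
       -1.57298241e-04, -1.58615308e-05]), 'tool_pos': array([0.12542927, 0.48359364, 0.19259782]), 'tool_rot': array([-3.97560078e-01, -3.11618825e+00,  1.83440838e-03]), 'contact_force': array([ 0.48534722,  0.06795732, -0.04659756]), 'ft_torque': array([ 0.03505733, -0.02736587,  0.0157558 ]), 'finger_force': 0.0, 'finger_gap': 0.08505761238176361} 0.0187
side 55.7102386945952 322.1588524475951 195.69652292535903 [[0.9109, -0.4127, 0.0023], [-0.2392, -0.5326, -0.8119], [0.3363, 0.739, -0.5838]] [-0.56883411  0.17299939  0.70739116]
drift [([307.0, 253.0, 16.0, 34.0], 0.96), ([294.0, 233.0, 14.0, 45.0], 0.95), ([352.0, 248.0, 19.0, 52.0], 0.89), ([368.0, 276.0, 17.0, 53.0], 0.64)]
driver [([312.0, 288.0, 22.0, 50.0], 0.95)]
block [([312.0, 
[... 580 characters left out ...]
248, -0.9995, 0.0186], [-0.9899, -0.0272, -0.139], [0.1395, -0.015, -0.9901]] [-0.13136439  0.59441404  0.73549358]
drift [([351.0, 221.0, 54.0, 38.0], 0.78), ([341.0, 203.0, 54.0, 19.0], 0.74), ([381.0, 220.0, 57.0, 26.0], 0.67), ([382.0, 258.0, 22.0, 14.0], 0.62)]
driver [([430.0, 268.0, 28.0, 17.0], 0.97)]
block [([398.0, 264.0, 83.0, 47.0], 0.93)]
chassis [([210.0, 236.0, 150.0, 110.0], 0.69)]
bracket [([195.0, 235.0, 71.0, 33.0], 0.82)]
bracket_hole [([196.0, 235.0, 68.0, 40.0], 0.86)]
drift_grip [([383.0, 258.0, 23.0, 16.0], 0.86), ([350.0, 221.0, 49.0, 39.0], 0.86), ([338.0, 203.0, 56.0, 14.0], 0.62)]
board [([354.0, 135.0, 28.0, 42.0], 0.91)]
dish [([455.0, 168.0, 40.0, 40.0], 0.72)]
```

```bash
python3 - <<'E'
import cv2
a=cv2.imread("pics/side0.png")[110:360,210:480];b=cv2.imread("pics/top0.png")[100:310,110:490]
cv2.imwrite("pics/c1.png",cv2.resize(a,None,fx=2.4,fy=2.4,interpolation=2)[:600]);cv2.imwrite("pics/c2.png",cv2.resize(b,None,fx=2,fy=2,interpolation=2))
E
```

```text
(no output)
```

View pics/c1.png

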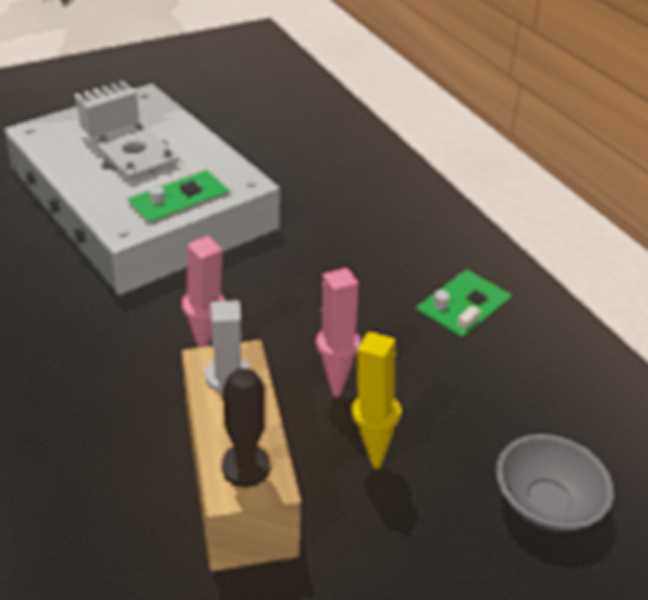

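View pics/c2.png

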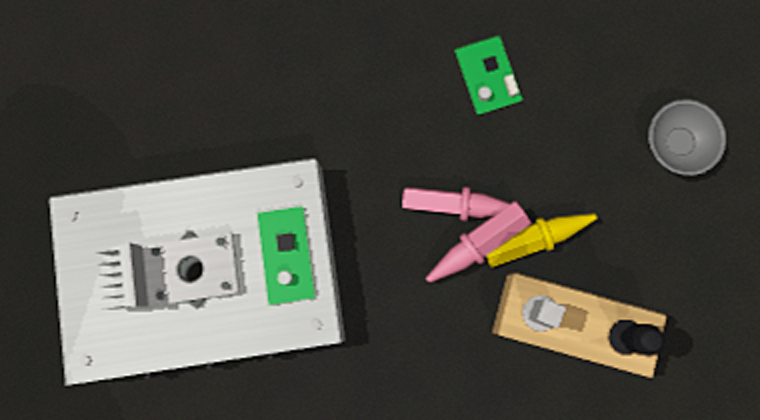

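The side view shows the steel drift in the block's far socket (top at crop (226,310)), with the driver in the near one. The bracket hole is at crop (135,148) in the side view and (190,268) in the top view. I'll triangulate these and zoom in.

```bash
cat > h.py <<'E'
import numpy as np,cv2
from bench import arm
def K(p):
    f=200/np.tan(np.radians(p["fovy"])/2); return f
def ray(p,u,v):
    f=K(p);R=np.array(p["R"]);t=np.array(p["t"]);d=R.T@np.array([(u-p["cx"])/f,(v-p["cy"])/f,1]);return -R.T@t,d
def atz(p,u,v,z):
    c,d=ray(p,u,v);return c+d*(z-c[2])/d[2]
def proj(p,X):
    f=K(p);q=np.array(p["R"])@np.asarray(X,float)+np.array(p["t"]);return f*q[0]/q[2]+p["cx"],f*q[1]/q[2]+p["cy"]
def tri(*obs):
    A=np.zeros((3,3));b=np.zeros(3)
    for p,u,v in obs:
        c,d=ray(p,u,v);d=d/np.linalg.norm(d);M=np.eye(3)-np.outer(d,d);A+=M;b+=M@c
    return np.linalg.solve(A,b)
E
python3 - <<'E'
from h import *
np.set_printoptions(precision=4,suppress=True)
s=arm.camera("side");t=arm.camera("top")
S=lambda x,y:(x/2.4+210,y/2.4+110); T=lambda x,y:(x/2+110,y/2+100)
print("hole",atz(t,*T(190,268),.062),atz(s,*S(135,148),.062),tri((t,*T(190,268)),(s,*S(135,148))))
print("drift top",atz(t,*T(549,310),.126),atz(s,*S(226,310),.126),"collar",atz(t,*T(541,315),.066))
print("pink1 tri",tri((t,*T(520,215)),(s,*S(340,278))),"tip",tri((t,*T(430,280)),(s,*S(337,395))))
print("yellow",tri((t,*T(492,262)),(s,*S(376,345))),tri((t,*T(597,216)),(s,*S(376,468))))
print("pink2",tri((t,*T(404,198)),(s,*S(204,245))),tri((t,*T(510,212)),(s,*S(204,343))))
ch=[atz(t,*T(*c),.05)[:2] for c in((50,198),(317,160),(341,342),(66,384))];print("chassis",np.array(ch),np.mean(ch,0))
bl=[atz(t,*T(*c),.06)[:2] for c in((514,275),(666,314),(655,376),(504,335))];print("block",np.array(bl),np.mean(bl,0))
br=t["image"][205:265,160:250];dr=t["image"][225:295,360:450]
f=lambda i,k:cv2.resize(i,(400,k),interpolation=cv2.INTER_CUBIC)
a=f(br,267);b=f(dr,311);cv2.imwrite("pics/c3.png",np.vstack([a,b]))
E
```

```text
hole [0.5221 0.1111 0.062 ] [0.5223 0.106  0.062 ] [0.523  0.1119 0.0584]
drift top [ 0.4908 -0.2205  0.126 ] [ 0.4897 -0.2238  0.126 ] collar [ 0.4861 -0.2231  0.066 ]
pink1 tri [ 0.5839 -0.2007  0.1031] tip [ 0.5685 -0.145  -0.0718]
yellow [ 0.5773 -0.201   0.0351] [ 0.5871 -0.2933 -0.0141]
pink2 [ 0.5606 -0.0828  0.069 ] [ 0.5363 -0.1839  0.0581]
chassis [[ 0.5871  0.2549]
 [ 0.6321 -0.003 ]
 [ 0.4558 -0.0339]
 [ 0.4105  0.2236]] [0.5214 0.1104]
block [[ 0.5234 -0.1979]
 [ 0.49   -0.344 ]
 [ 0.4317 -0.3325]
 [ 0.4664 -0.189 ]] [ 0.4779 -0.2658]
```

View pics/c3.png

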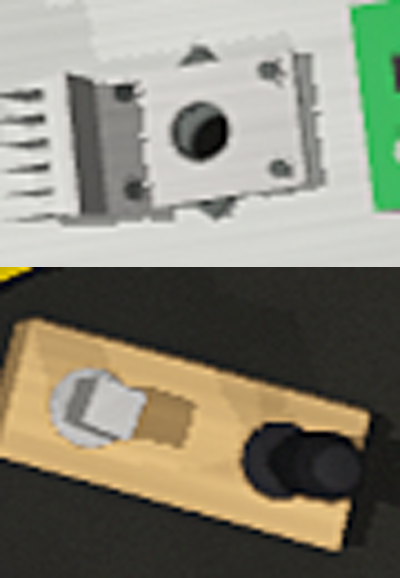

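The look-alikes lie flat on the bench. The nut-plate hole looks offset toward image right/down (−y, −x). I'll swing over toward the drift.

>>> {"name": "jog_arm", "arguments": {"increments": "-0.1 0 0 0 0 0.11 1;-0.18 0 0 0 0 0.208 1;-0.18 0 0 0 0 0.208 1;-0.18 0 0 0 0 0.208 1;-0.18 0 0 0 0 0.208 1"}}

```text
t: 1.72
tool_pos: [0.3467, 0.3775, 0.193]
tool_rot: [1.151, 2.923, 0.0]
contact_force: [0.5, 0.6, -0.2]
finger_gap: 0.0852
finger_force: 0.0
```

>>> {"name": "jog_arm", "arguments": {"increments": "-0.18 0 0 0 0 0.208 1;-0.18 0 0 0 0 0.208 1;-0.18 0 0 0 0 0.208 1;-0.18 0 0 0 0 0.208 1;-0.18 0 0 0 0 0.208 1"}}

```text
t: 2.35
tool_pos: [0.498, 0.1575, 0.193]
tool_rot: [1.895, 2.506, 0.0]
contact_force: [1.1, 0.5, -0.4]
finger_gap: 0.0853
finger_force: 0.0
```

>>> {"name": "jog_arm", "arguments": {"increments": "-0.18 0 0 0 0 0.208 1;-0.18 0 0 0 0 0.208 1;-0.18 0 0 0 0 0.208 1;-0.18 0 0 0 0 0.208 1;-0.1 0 0 0 0 0 1"}}

```text
t: 2.98
tool_pos: [0.5171, -0.0859, 0.193]
tool_rot: [2.392, 2.037, -0.0]
contact_force: [-0.5, 0.4, 0.0]
finger_gap: 0.0854
finger_force: 0.0
```

```bash
cat >> h.py <<'E'
from scipy.spatial.transform import Rotation as Ro
def go(x,y,z,yaw=None):
    "normalised total shift / turn in tool axes to reach TCP x,y,z and tool-y heading yaw (deg)"
    s=arm.sense();R=Ro.from_rotvec(s["tool_rot"]).as_matrix()
    d=R.T@(np.array([x,y,z])-s["tool_pos"])/.3
    h=np.degrees(np.arctan2(R[1,1],R[0,1]))
    print("t",round(s["t"],2),"pos",s["tool_pos"].round(4),"head",h.round(1),"tilt",R[:,2].round(4),"F",s["contact_force"].round(2),"gap",round(s["finger_gap"],4))
    print("shift",d.round(3),"turn z",None if yaw is None else round(-((yaw-h+90)%180-90)/30,3))
E
python3 - <<'E'
from h import *
go(.488,-.2235,.15,-16)
# nut hole direction from darkness inside the bracket hole
t=arm.camera("top");cv2.imwrite("pics/top1.png",t["image"])
u0,v0=proj(t,(.5221,.1111,.062));g=cv2.cvtColor(t["image"],cv2.COLOR_BGR2GRAY)
print(u0,v0);print(g[int(v0)-9:int(v0)+10,int(u0)-9:int(u0)+10])
E
```

```text
t 2.98 pos [ 0.5171 -0.0859  0.193 ] head -9.2 tilt [-0.e+00 -2.e-04 -1.e+00] F [-0.5   0.41  0.05] gap 0.0854
shift [-0.468 -0.023  0.144] turn z 0.228
205.02003651711965 233.98702733326456
[[104 104 105 105 105 105 105 104 105 104 103 105 106 104 106 104 104 105
  105]
 [105 104 103 104 103 104 105 103 104 105 105 104 104 104 104 105 104 105
  104]
 [103 104 103 104 104 105 104 104 104 105 104 105 106 105 105 104 105 105
  104]
 [105 103 104 103 104 103 103 104 104 104 104 104 103 104 104 104 105 105
  105]
 [104 104 105 104 106 104 103 105 104 103 104 103 104 105 104 104 105 104
  103]
 [104 104 104 104 105 104 105 104 104 105 104 104 104 104 104 104 104 105
  104]
 [103 104 104 103 103 104 103 104 104 104 104 104 104 104 103 104 104 103
  105]
 [105 103 103 103 104 104 104 105 103 104 105 104 103 104 103 104 104 104
  103]
 [103 104 102 104 103 104 103 103 103 104 104 104 104 105 104 105 103 105
  105]
 [103 103 104 103 104 104 105 103 104 104 104 103 104 104 104 104 105 103
  104]
 [105 104 104 103 103 103 105 103 103 104 105 104 103 103 103 104 104 104
  104]
 [103 103 103 103 104 104 103 103 104 103 103 104 103 104 104 103 104 104
  104]
 [104 103 104 104 103 104 104 103 105 104 104 104 104 104 105 103 103 103
  103]
 [103 102 103 103 103 103 103 104 105 104 103 104 104 103 104 104 103 105
  104]
 [103 103 103 103 103 102 103 102 102 104 102 102 103 104 103 104 105 104
  103]
 [103 104 102 104 103 103 102 103 103 103 105 101 103 103 102 104 104 104
  104]
 [103 103 103 102 103 105 103 102 102 102 103 104 103 103 102 103 103 102
  102]
 [103 102 103 102 102 103 103 103 103 103 102 103 103 104 103 103 103 103
  103]
 [102 103 102 102 102 104 102 102 103 102 102 102 102 102 103 102 102 104
  103]]
```

>>> {"name": "jog_arm", "arguments": {"increments": "-0.15 -0.008 0.02 0 0 0 1;-0.15 -0.008 0.02 0 0 0 1;-0.168 -0.007 0.02 0 0 0 1;0 0 0 0 0 0.228 1;0 0 0 0 0 0 1"}}

```text
t: 3.65
tool_pos: [0.4885, -0.2213, 0.175]
tool_rot: [-2.506, -1.894, 0.0]
contact_force: [0.6, 0.3, 0.1]
finger_gap: 0.0856
finger_force: 0.0
```

```bash
python3 - <<'E'
from h import *
go(.488,-.2235,.085,-16)
t=arm.camera("top");s=arm.camera("side")
for p in(t,s):
    print([(np.round(d["box"]).tolist(),round(d["confidence"],2)) for d in arm.search_frame(p,"drift_grip")])
tp=arm.sense()["tool_pos"];ut,vt=map(int,proj(t,(.488,-.2235,.09)));us,vs=map(int,proj(s,(.488,-.2235,.09)));print(ut,vt,us,vs)
c=lambda p,u,v:cv2.resize(p["image"][v-60:v+60,u-60:u+60],(380,380),interpolation=cv2.INTER_CUBIC)
h=cv2.resize(cv2.imread("pics/top0.png")[219:249,190:220],(380,380),interpolation=cv2.INTER_CUBIC)
cv2.imwrite("pics/c4.png",np.hstack([c(s,us,vs),h]))
g=cv2.cvtColor(cv2.imread("pics/top0.png"),cv2.COLOR_BGR2GRAY)
print(g[225:244,195:215])
E
```

```text
t 3.65 pos [ 0.4885 -0.2213  0.175 ] head -15.8 tilt [-2.e-04  2.e-04 -1.e+00] F [0.57 0.31 0.11] gap 0.0856
shift [-0.008  0.     0.3  ] turn z 0.006
[([339.0, 198.0, 58.0, 12.0], 0.82), ([346.0, 216.0, 53.0, 34.0], 0.73), ([380.0, 257.0, 13.0, 17.0], 0.64), ([378.0, 214.0, 55.0, 29.0], 0.64)]
[([340.0, 235.0, 27.0, 26.0], 0.95), ([346.0, 268.0, 48.0, 31.0], 0.92), ([333.0, 247.0, 43.0, 22.0], 0.86), ([307.0, 255.0, 22.0, 39.0], 0.64)]
382 256 303 254
[[208 208 207 208 209 209 209 209 211 212 213 212 211 211 211 211 209 209
  207 206]
 [212 212 212 212 212 212 212 214 215 214 213 211 210 208 206 204 202 203
  203 203]
 [212 211 211 210 210 211 212 211 198 184 185 191 201 207 207 206 204 204
  205 203]
 [206 205 204 205 208 209 199 161 105  74  78 102 134 173 201 210 208 205
  205 205]
 [206 206 207 210 205 168  97  60  54  89 110 106 101 106 150 197 211 208
  206 206]
 [208 209 212 209 173  92  88  95  93 115 112 110 101  89  80 159 209 213
  208 207]
 [212 212 216 200 135  67  92 116 113 112 105  81  50  30  13  59 179 215
  208 206]
 [212 214 211 171  78  87 115 113 112 100  68  3
[... 272 characters left out ...]
 126 194
  207 203]
 [209 212 203 154  68  82 112  91  47  22  21  24  23  21  16   3 170 215
  209 205]
 [207 208 201 166  98  77 107  87  35  20  22  25  21  17   7  54 173 211
  207 205]
 [209 210 215 209 158  53  63  75  42  22  17  17  15   4  43 144 199 209
  205 204]
 [211 210 211 209 184 121  67  48  39  19  11   9  21  67 148 202 213 205
  203 202]
 [208 208 209 211 210 191 150 102  66  42  32  68 106 172 210 210 204 202
  201 201]
 [207 206 207 207 210 214 213 193 162 144 137 177 201 205 210 206 205 203
  204 204]
 [209 206 207 206 207 209 210 214 217 219 218 216 212 209 208 206 206 206
  206 205]
 [209 208 208 208 207 208 209 209 210 211 210 209 208 207 206 206 205 204
  204 203]]
```

View pics/c4.png

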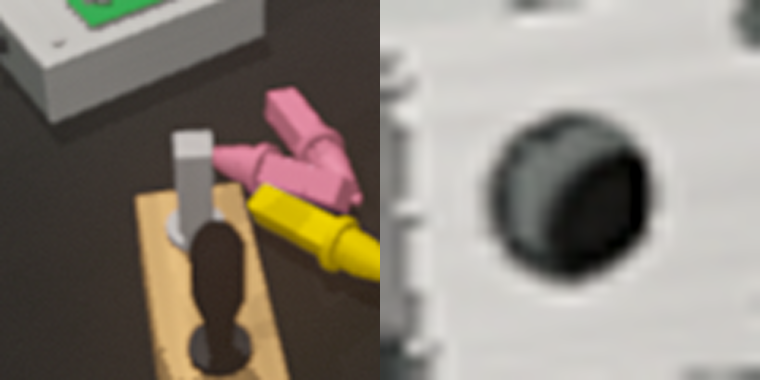

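```bash
python3 - <<'E'
from h import *
s=arm.camera("side");t=arm.camera("top")
cv2.imwrite("pics/c5.png",np.vstack([cv2.resize(s["image"],(480,300)),cv2.resize(t["image"],(480,300))]))
print(np.round(s["R"],3).tolist(),s["t"],np.round(t["R"],3).tolist(),t["t"])
E
```

```text
[[0.911, -0.413, 0.002], [-0.239, -0.533, -0.812], [0.336, 0.739, -0.584]] [-0.56883411  0.17299939  0.70739116] [[0.025, -1.0, 0.019], [-0.99, -0.027, -0.139], [0.139, -0.015, -0.99]] [-0.13136439  0.59441404  0.73549358]
```

View pics/c5.png

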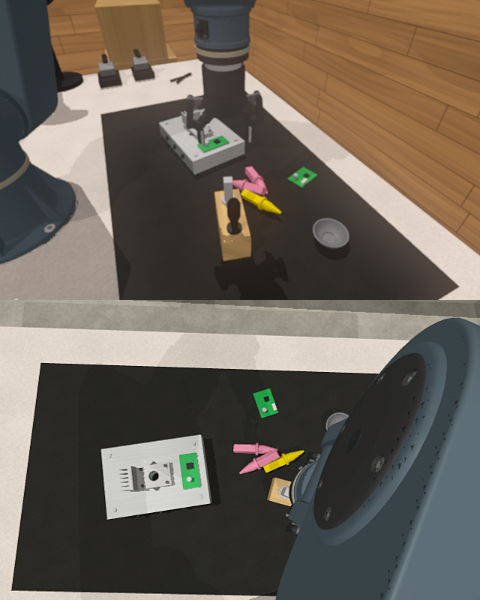

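The gripper hangs right above the drift and nothing is disturbed. In the zoomed crop the nut-plate hole shows as the dark lens toward lower right, so it is offset by roughly (−x 5.8, −y 6.5) mm. I'll descend and grip.

>>> {"name": "jog_arm", "arguments": {"increments": "-0.008 0 0.08 0 0 0 1;0 0 0.08 0 0 0 1;0 0 0.08 0 0 0 1;0 0 0.08 0 0 0 1;0 0 0 0 0 0 1"}}

```text
t: 4.58
tool_pos: [0.487, -0.2226, 0.0779]
tool_rot: [-2.503, -1.895, 0.002]
contact_force: [0.1, -0.6, 0.1]
finger_gap: 0.0854
finger_force: 0.0
```

```bash
python3 - <<'E'
from h import *
go(.488,-.2235,.079,-16)
s=arm.camera("side")
cv2.imwrite("pics/c6.png",cv2.resize(s["image"][150:330,220:400],(590,590),interpolation=2))
E
```

```text
t 4.58 pos [ 0.487  -0.2226  0.0779] head -15.7 tilt [-0.0025  0.0011 -1.    ] F [ 0.09 -0.62  0.11] gap 0.0854
shift [-0.002  0.004 -0.004] turn z 0.009
```

View pics/c6.png

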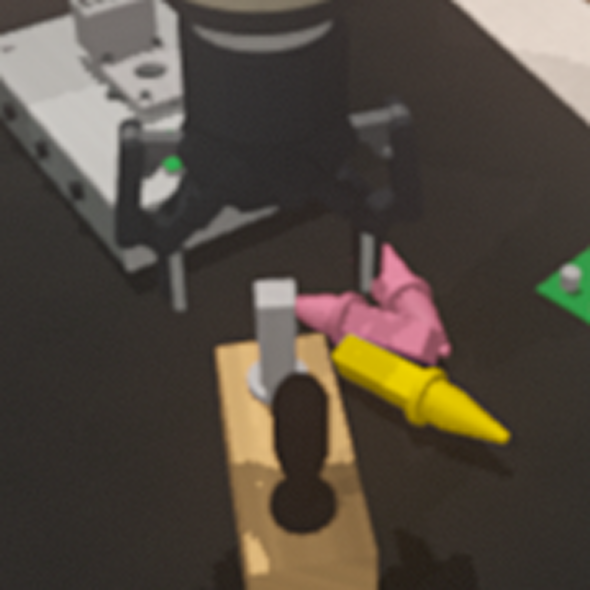

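```bash
python3 - <<'E'
from h import *
s=arm.camera("side")
for n,X in dict(tcp=(.487,-.2226,.0779),tcpopen=(.487,-.2226,.0909),padL=(.487-.041,-.2226+.0115,.0909),padR=(.487+.041,-.2226-.0115,.0909),top=(.488,-.2235,.126),collar=(.488,-.2235,.066)).items():
    u,v=proj(s,X);print(n,round((u-220)*590/180),round((v-150)*590/180))
for q in((276,297),(273,380)): print(q)
E
```

```text
tcp 273 360
tcpopen 272 342
padL 191 351
padR 352 333
top 273 293
collar 276 376
(276, 297)
(273, 380)
```

```bash
python3 - <<'E'
from h import *
s=arm.camera("side")
c=cv2.resize(s["image"][210:290,250:350],(600,480),interpolation=2).astype(float)
cv2.imwrite("pics/c7.png",np.clip(255*(c/255)**.4,0,255))
E
```

```text
[ WARN:0@1.997] global loadsave.cpp:1063 imwrite_ Unsupported depth image for selected encoder is fallbacked to CV_8U.
```

View pics/c7.png

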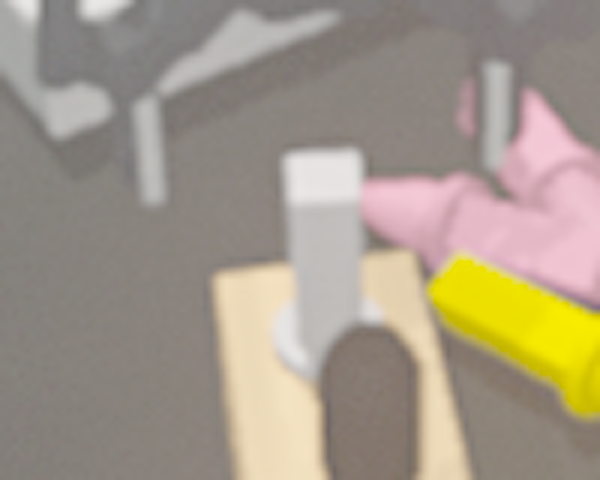

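The visible finger ends sit about 30 mm higher in the picture than predicted, but they're centred on the drift. I'll close gently and look again.

>>> {"name": "jog_arm", "arguments": {"increments": "0 0 0 0 0 0 0;0 0 0 0 0 0 -0.3;0 0 0 0 0 0 -0.5;0 0 0 0 0 0 -0.5;0 0 0 0 0 0 -0.5", "grip_force": 20}}

```text
t: 5.35
tool_pos: [0.4882, -0.2235, 0.0792]
tool_rot: [2.505, 1.895, 0.0]
contact_force: [1.4, -0.4, 1.9]
finger_gap: 0.0213
finger_force: 0.7
```

```bash
python3 - <<'E'
from h import *
go(.488,-.2235,.079,-16);print(arm.sense()["finger_force"])
s=arm.camera("side")
cv2.imwrite("pics/c8.png",cv2.resize(s["image"][190:290,250:350],(600,600),interpolation=2))
E
```

```text
t 5.35 pos [ 0.4882 -0.2235  0.0792] head -15.8 tilt [ 3.e-04 -1.e-04 -1.e+00] F [ 1.39 -0.38  1.92] gap 0.0213
shift [-0.    -0.001  0.001] turn z 0.007
0.6569064760151377
```

View pics/c8.png

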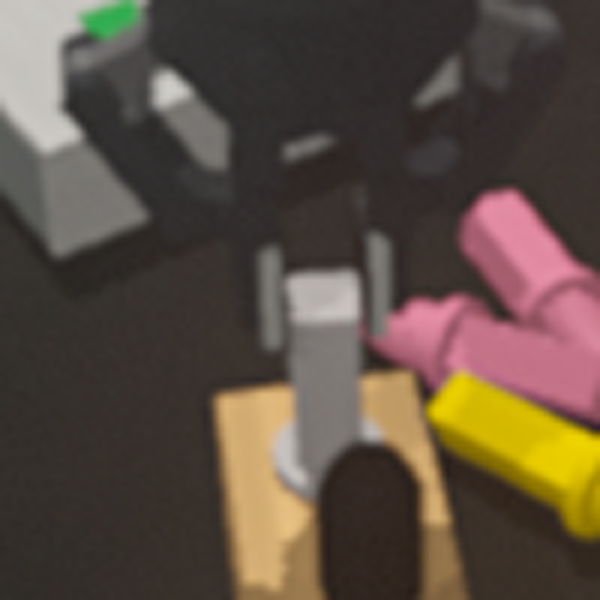

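The pads straddle the grip but sit near its top (ends at about row 340, against 295 for the top and 455 for the collar). I'll reopen a little, go 10 mm lower and grip firmly.

>>> {"name": "jog_arm", "arguments": {"increments": "0 0 0 0 0 0 -0.2;0 0 0 0 0 0 -0.2;0 0 0.012 0 0 0 -0.2;0 0 0.012 0 0 0 -0.2;0 0 0.008 0 0 0 -0.2"}}

```text
t: 6.02
tool_pos: [0.4878, -0.2233, 0.0691]
tool_rot: [-2.505, -1.895, 0.0]
contact_force: [-0.2, 0.0, -0.1]
finger_gap: 0.0341
finger_force: 0.0
```

>>> {"name": "jog_arm", "arguments": {"increments": "0 0 0 0 0 0 -0.6;0 0 0 0 0 0 -1;0 0 0 0 0 0 -1;0 0 0 0 0 0 -1;0 0 0 0 0 0 -1", "grip_force": 60}}

```text
t: 6.65
tool_pos: [0.4879, -0.2234, 0.0694]
tool_rot: [-2.506, -1.895, 0.0]
contact_force: [0.6, 0.3, -3.7]
finger_gap: 0.0189
finger_force: 57.9
```

>>> {"name": "jog_arm", "arguments": {"increments": "0 0 -0.02 0 0 0 -1;0 0 -0.06 0 0 0 -1;0 0 -0.09 0 0 0 -1;0 0 -0.09 0 0 0 -1;0 0 -0.06 0 0 0 -1"}}

```text
t: 7.28
tool_pos: [0.4883, -0.2236, 0.1672]
tool_rot: [2.505, 1.894, 0.001]
contact_force: [-0.5, -0.2, -3.7]
finger_gap: 0.0189
finger_force: 58.1
```

```bash
python3 - <<'E'
from h import *
go(.5185,.107,.159,10)
s=arm.camera("side");t=arm.camera("top");print([(np.round(d["box"]).tolist(),round(d["confidence"],2)) for p in(s,t) for d in arm.search_frame(p,"drift")])
tp=arm.sense()["tool_pos"];print(proj(s,tp-[0,0,.061]),proj(s,tp))
u,v=map(int,proj(s,tp-[0,0,.02]))
cv2.imwrite("pics/c9.png",cv2.resize(s["image"][v-60:v+60,u-60:u+60],(600,600),interpolation=2));print(u,v)
E
```

```text
t 7.28 pos [ 0.4883 -0.2236  0.1672] head -15.8 tilt [ 1.3e-03 -6.0e-04 -1.0e+00] F [-0.52 -0.25 -3.7 ] gap 0.0189
shift [ 1.088 -0.203  0.027] turn z -0.86
[([304.0, 219.0, 17.0, 59.0], 0.89), ([330.0, 249.0, 41.0, 22.0], 0.81), ([342.0, 238.0, 29.0, 37.0], 0.75), ([349.0, 268.0, 52.0, 37.0], 0.67), ([338.0, 201.0, 54.0, 10.0], 0.96), ([348.0, 216.0, 52.0, 34.0], 0.94), ([381.0, 256.0, 11.0, 14.0], 0.62), ([380.0, 216.0, 55.0, 31.0], 0.58)]
(np.float64(303.4911149223685), np.float64(248.77832154998956)) (np.float64(302.4889864067074), np.float64(221.14771122535865))
302 230
```

View pics/c9.png

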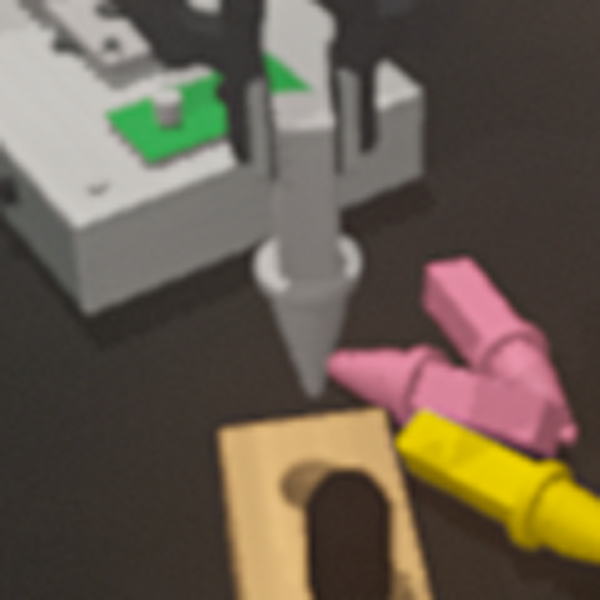

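The drift is out and hangs upright, tip at pixel (305,249), or z ≈ 0.106. Carrying it over to the chassis.

>>> {"name": "jog_arm", "arguments": {"increments": "0.06 -0.012 0 0 0 0 -1;0.13 -0.024 0 0 0 0 -1;0.17 -0.032 0 0 0 0 -1;0.18 -0.034 0 0 0 0 -1;0.18 -0.034 0 0 0 0 -1"}}

```text
t: 8.1
tool_pos: [0.5067, -0.002, 0.1648]
tool_rot: [-2.505, -1.895, 0.001]
contact_force: [0.8, -1.0, -3.2]
finger_gap: 0.0187
finger_force: 58.2
```

>>> {"name": "jog_arm", "arguments": {"increments": "0.17 -0.032 0 0 0 0 -1;0.13 -0.024 0 0 0 0 -1;0.068 -0.011 0 0 0 0 -1;0 0 0 0 0 -0.3 -1;0 0 0 0 0 -0.3 -1"}}

```text
t: 8.72
tool_pos: [0.5173, 0.1083, 0.1646]
tool_rot: [-2.171, -2.27, 0.002]
contact_force: [0.5, 0.8, -4.5]
finger_gap: 0.0187
finger_force: 58.1
```

>>> {"name": "jog_arm", "arguments": {"increments": "0 0 0 0 0 -0.26 -1;0 0 0.03 0 0 0 -1;0 0 0.03 0 0 0 -1;0 0 0 0 0 0 -1;0 0 0 0 0 0 -1"}}

```text
t: 9.35
tool_pos: [0.5182, 0.1073, 0.1474]
tool_rot: [-2.02, -2.405, 0.0]
contact_force: [-0.2, 0.9, -3.5]
finger_gap: 0.0188
finger_force: 58.1
```

```bash
python3 - <<'E'
from h import *
go(.5185,.107,.135,10)
s=arm.camera("side")
tp=arm.sense()["tool_pos"];X=tp-[0,0,.061];print("pred tip",proj(s,X))
u,v=map(int,proj(s,X));c=s["image"][v-35:v+35,u-35:u+35]
cv2.imwrite("pics/c10.png",cv2.resize(c,(595,595),interpolation=2));print(u,v)
print("pred bracket hole px",proj(s,(.5221,.1111,.062)), "below tip on bracket",proj(s,(tp[0],tp[1],.062)))
E
```

```text
t 9.35 pos [0.5182 0.1073 0.1474] head 9.9 tilt [-2.e-04 -0.e+00 -1.e+00] F [-0.16  0.88 -3.52] gap 0.0188
shift [-0.001  0.001  0.041] turn z -0.002
pred tip (np.float64(263.64586710776456), np.float64(163.06570363397773))
263 163
pred bracket hole px (np.float64(265.5320426107225), np.float64(170.67653151736297)) below tip on bracket (np.float64(264.5333692690537), np.float64(171.76704866309595))
```

View pics/c10.png

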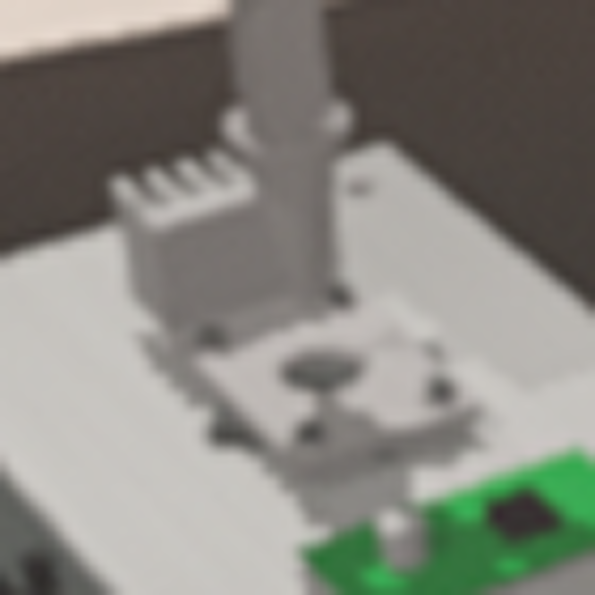

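The tip hangs just over the hole (hole at pixel (265.9,171.3), point below the tip at (264.5,171.8)), offset toward the nut-plate hole as planned. Now feeling down.

>>> {"name": "jog_arm", "arguments": {"increments": "0 0 0.02 0 0 0 -1;0 0 0.02 0 0 0 -1;0 0 0.02 0 0 0 -1;0 0 0.01 0 0 0 -1;0 0 0.005 0 0 0 -1"}}

```text
t: 10.02
tool_pos: [0.5182, 0.1072, 0.1248]
tool_rot: [-2.019, -2.406, 0.0]
contact_force: [0.3, -0.2, -3.6]
finger_gap: 0.0187
finger_force: 58.2
```

>>> {"name": "jog_arm", "arguments": {"increments": "0 0 0.006 0 0 0 -1;0 0 0.006 0 0 0 -1;0 0 0.006 0 0 0 -1;0 0 0.006 0 0 0 -1;0 0 0.006 0 0 0 -1"}}

```text
t: 10.65
tool_pos: [0.5183, 0.1073, 0.1159]
tool_rot: [-2.019, -2.407, 0.0]
contact_force: [-0.2, -0.1, -4.2]
finger_gap: 0.0186
finger_force: 58.2
```

>>> {"name": "jog_arm", "arguments": {"increments": "0 0 0.006 0 0 0 -1;0 0 0.006 0 0 0 -1;0 0 0.005 0 0 0 -1;0 0 0.005 0 0 0 -1;0 0 0 0 0 0 -1"}}

```text
t: 11.28
tool_pos: [0.5182, 0.1072, 0.1093]
tool_rot: [-2.019, -2.406, 0.0]
contact_force: [0.7, 0.1, -3.5]
finger_gap: 0.0188
finger_force: 58.2
```

>>> {"name": "jog_arm", "arguments": {"increments": "0 0 0.004 0 0 0 -1;0 0 0.004 0 0 0 -1;0 0 0.004 0 0 0 -1;0 0 0.003 0 0 0 -1;0 0 0 0 0 0 -1"}}

```text
t: 11.9
tool_pos: [0.5182, 0.1072, 0.1048]
tool_rot: [-2.019, -2.406, 0.0]
contact_force: [-0.3, 0.3, -3.6]
finger_gap: 0.0192
finger_force: 58.2
```

>>> {"name": "jog_arm", "arguments": {"increments": "0 0 0.004 0 0 0 -1;0 0 0.003 0 0 0 -1;0 0 0.003 0 0 0 -1;0 0 0 0 0 0 -1;0 0 0 0 0 0 -1"}}

```text
t: 12.52
tool_pos: [0.5183, 0.1073, 0.1019]
tool_rot: [2.019, 2.407, 0.0]
contact_force: [-0.6, 0.3, -3.7]
finger_gap: 0.0187
finger_force: 58.2
```

>>> {"name": "jog_arm", "arguments": {"increments": "0 0 0.003 0 0 0 -1;0 0 0.003 0 0 0 -1;0 0 0.003 0 0 0 -1;0 0 0 0 0 0 -1;0 0 0 0 0 0 -1"}}

```text
t: 13.15
tool_pos: [0.5183, 0.1073, 0.0992]
tool_rot: [2.019, 2.407, 0.0]
contact_force: [-0.5, 1.0, -3.0]
finger_gap: 0.0189
finger_force: 58.2
```

>>> {"name": "jog_arm", "arguments": {"increments": "0 0 0.003 0 0 0 -1;0 0 0.003 0 0 0 -1;0 0 0.003 0 0 0 -1;0 0 0 0 0 0 -1;0 0 0 0 0 0 -1"}}

```text
t: 13.78
tool_pos: [0.5184, 0.1073, 0.0965]
tool_rot: [2.019, 2.407, 0.0]
contact_force: [0.3, 0.6, -2.6]
finger_gap: 0.0189
finger_force: 58.2
```

```bash
python3 - <<'E'
from h import *
F=[]
for i in range(3): arm.camera("side");s=arm.sense();F.append(np.r_[s["contact_force"],s["ft_torque"]])
print(np.mean(F,0).round(2))
E
```

```text
[ 0.6   0.65 -3.16  0.18 -0.2  -0.01]
```

>>> {"name": "jog_arm", "arguments": {"increments": "-0.0007 -0.0009 0.003 0 0 0 -1;-0.0007 -0.0009 0.003 0 0 0 -1;-0.0007 -0.0009 0.003 0 0 0 -1;0 0 0 0 0 0 -1;0 0 0 0 0 0 -1"}}

```text
t: 14.55
tool_pos: [0.5176, 0.1066, 0.0938]
tool_rot: [-2.019, -2.407, -0.0]
contact_force: [2.1, 2.3, -0.8]
finger_gap: 0.0189
finger_force: 58.6
```

```bash
cat > f.py <<'E'
from h import *
F=[]
for i in range(3): arm.camera("side");s=arm.sense();F.append(np.r_[s["contact_force"],s["ft_torque"]])
print(np.mean(F,0).round(2),s["tool_pos"].round(4))
E
python3 f.py
```

```text
[ 1.2   1.85 -1.5   0.56 -0.47 -0.01] [0.5176 0.1065 0.0938]
```

>>> {"name": "jog_arm", "arguments": {"increments": "-0.0007 -0.0009 0.003 0 0 0 -1;-0.0007 -0.0009 0.003 0 0 0 -1;-0.0007 -0.0009 0.003 0 0 0 -1;0 0 0 0 0 0 -1;0 0 0 0 0 0 -1"}}

```text
t: 15.32
tool_pos: [0.5168, 0.1057, 0.091]
tool_rot: [-2.019, -2.406, 0.0]
contact_force: [1.7, 2.1, -2.0]
finger_gap: 0.0187
finger_force: 58.5
```

```bash
python3 f.py
```

```text
[ 1.83  1.75 -2.39  0.57 -0.39 -0.04] [0.5168 0.1057 0.091 ]
```

>>> {"name": "jog_arm", "arguments": {"increments": "-0.0007 -0.0009 0.003 0 0 0 -1;-0.0007 -0.0009 0.003 0 0 0 -1;0 0 0.003 0 0 0 -1;0 0 0 0 0 0 -1;0 0 0 0 0 0 -1"}}

```text
t: 16.1
tool_pos: [0.5164, 0.1052, 0.0883]
tool_rot: [-2.019, -2.407, 0.0]
contact_force: [1.9, 1.5, -2.3]
finger_gap: 0.019
finger_force: 58.6
```

```bash
python3 f.py
```

```text
[ 2.12  1.73 -1.53  0.6  -0.42  0.01] [0.5164 0.1052 0.0883]
```

>>> {"name": "jog_arm", "arguments": {"increments": "0 0 0.003 0 0 0 -1;0 0 0.003 0 0 0 -1;0 0 0.003 0 0 0 -1;0 0 0 0 0 0 -1;0 0 0 0 0 0 -1"}}

```text
t: 16.88
tool_pos: [0.5164, 0.1052, 0.0857]
tool_rot: [2.019, 2.406, -0.0]
contact_force: [2.2, 0.4, -0.8]
finger_gap: 0.019
finger_force: 58.6
```

```bash
python3 f.py
```

```text
[ 2.08  1.45 -1.23  0.3  -0.53  0.01] [0.5164 0.1052 0.0857]
```

>>> {"name": "jog_arm", "arguments": {"increments": "0 0 0.002 0 0 0 -1;0 0 0.002 0 0 0 -1;0 0 0.002 0 0 0 -1;0 0 0 0 0 0 -1;0 0 0 0 0 0 -1"}}

```text
t: 17.65
tool_pos: [0.5164, 0.1052, 0.0838]
tool_rot: [-2.019, -2.407, 0.0]
contact_force: [1.6, 0.1, -1.2]
finger_gap: 0.0186
finger_force: 58.6
```

```bash
python3 f.py
```

```text
[ 1.53  0.92 -0.93  0.04 -0.44  0.02] [0.5164 0.1052 0.0838]
```

>>> {"name": "jog_arm", "arguments": {"increments": "-0.0013 -0.0002 0 0 0 0 -1;0 0 0.002 0 0 0 -1;0 0 0.002 0 0 0 -1;0 0 0.002 0 0 0 -1;0 0 0 0 0 0 -1"}}

```text
t: 18.42
tool_pos: [0.5165, 0.1048, 0.0821]
tool_rot: [2.019, 2.406, -0.0]
contact_force: [1.6, -0.3, -0.6]
finger_gap: 0.0192
finger_force: 58.6
```

```bash
python3 f.py
```

```text
[ 2.02 -0.49 -0.55 -0.01 -0.5  -0.01] [0.5165 0.1048 0.0821]
```

>>> {"name": "jog_arm", "arguments": {"increments": "-0.0017 0 0 0 0 0 -1;0 0 0.002 0 0 0 -1;0 0 0.002 0 0 0 -1;0 0 0.001 0 0 0 -1;0 0 0 0 0 0 -1"}}

```text
t: 19.2
tool_pos: [0.5166, 0.1043, 0.0806]
tool_rot: [2.019, 2.406, -0.0]
contact_force: [1.1, 0.6, 0.6]
finger_gap: 0.0189
finger_force: 58.6
```

```bash
python3 f.py
```

```text
[ 1.73  0.13 -0.42  0.03 -0.44  0.01] [0.5165 0.1043 0.0806]
```

>>> {"name": "jog_arm", "arguments": {"increments": "-0.001 0.001 0 0 0 0 -1;0 0 0.002 0 0 0 -1;0 0 0.002 0 0 0 -1;0 0 0.001 0 0 0 -1;0 0 0 0 0 0 -1"}}

```text
t: 19.98
tool_pos: [0.5168, 0.104, 0.079]
tool_rot: [-2.019, -2.407, 0.0]
contact_force: [0.5, -1.2, -1.1]
finger_gap: 0.0189
finger_force: 58.5
```

```bash
python3 f.py
```

```text
[ 0.7  -0.61 -1.1  -0.19 -0.14  0.01] [0.5168 0.104  0.079 ]
```

>>> {"name": "jog_arm", "arguments": {"increments": "-0.0013 0.0004 0 0 0 0 -1;0 0 0.002 0 0 0 -1;0 0 0.002 0 0 0 -1;0 0 0.002 0 0 0 -1;0 0 0 0 0 0 -1"}}

```text
t: 20.75
tool_pos: [0.517, 0.1037, 0.0772]
tool_rot: [-2.019, -2.407, 0.0]
contact_force: [-0.3, -0.9, -1.6]
finger_gap: 0.0186
finger_force: 58.5
```

```bash
python3 f.py
```

```text
[-0.22 -0.33 -2.25 -0.17  0.03 -0.01] [0.517  0.1037 0.0772]
```

>>> {"name": "jog_arm", "arguments": {"increments": "-0.0005 0 0.002 0 0 0 -1;0 0 0.002 0 0 0 -1;0 0 0.002 0 0 0 -1;0 0 0.001 0 0 0 -1;0 0 0 0 0 0 -1"}}

```text
t: 21.52
tool_pos: [0.5171, 0.1036, 0.0751]
tool_rot: [-2.019, -2.407, 0.0]
contact_force: [-0.7, -1.0, -1.0]
finger_gap: 0.0185
finger_force: 58.5
```

```bash
python3 f.py
```

```text
[-0.06 -0.49 -1.62 -0.12  0.12  0.01] [0.5171 0.1036 0.0752]
```

>>> {"name": "jog_arm", "arguments": {"increments": "-0.0008 0 0.002 0 0 0 -1;0 0 0.002 0 0 0 -1;0 0 0.002 0 0 0 -1;0 0 0 0 0 0 -1;0 0 0 0 0 0 -1"}}

```text
t: 22.3
tool_pos: [0.5171, 0.1034, 0.0734]
tool_rot: [-2.019, -2.407, 0.0]
contact_force: [-0.0, -0.5, -3.0]
finger_gap: 0.0186
finger_force: 58.4
```

```bash
python3 f.py
```

```text
[ 0.52  0.53 -2.81  0.04 -0.    0.01] [0.5171 0.1033 0.0733]
```

Nearly home, so smaller steps until the collar lands.

>>> {"name": "jog_arm", "arguments": {"increments": "0 0 0.002 0 0 0 -1;0 0 0.001 0 0 0 -1;0 0 0.001 0 0 0 -1;0 0 0 0 0 0 -1;0 0 0 0 0 0 -1"}}

```text
t: 23.08
tool_pos: [0.5172, 0.1033, 0.0722]
tool_rot: [2.019, 2.407, 0.0]
contact_force: [-0.2, 0.6, -1.3]
finger_gap: 0.0188
finger_force: 58.5
```

```bash
python3 f.py
```

```text
[-0.03 -0.02 -1.18  0.04  0.09 -0.01] [0.5171 0.1033 0.0722]
```

>>> {"name": "jog_arm", "arguments": {"increments": "0 0 0.001 0 0 0 -1;0 0 0.001 0 0 0 -1;0 0 0.001 0 0 0 -1;0 0 0 0 0 0 -1;0 0 0 0 0 0 -1"}}

```text
t: 23.85
tool_pos: [0.5172, 0.1033, 0.0713]
tool_rot: [2.019, 2.407, 0.0]
contact_force: [-0.1, 0.6, -1.0]
finger_gap: 0.0183
finger_force: 58.6
```

```bash
python3 f.py
```

```text
[-0.15  0.16 -0.2   0.05  0.05 -0.02] [0.5172 0.1034 0.0713]
```

>>> {"name": "jog_arm", "arguments": {"increments": "0 0 0.001 0 0 0 -1;0 0 0.001 0 0 0 -1;0 0 0 0 0 0 -1;0 0 0 0 0 0 -1;0 0 0 0 0 0 -1"}}

```text
t: 24.62
tool_pos: [0.5174, 0.1033, 0.0711]
tool_rot: [2.019, 2.406, 0.001]
contact_force: [-1.1, 0.3, 7.5]
finger_gap: 0.019
finger_force: 59.3
```

```bash
python3 f.py
```

```text
[-1.48 -0.58  6.81 -0.11  0.49 -0.  ] [0.5174 0.1033 0.0711]
```

The collar has landed at the expected height with about 10 N. Releasing.

>>> {"name": "jog_arm", "arguments": {"increments": "0 0 -0.001 0 0 0 -1;0 0 0 0 0 0 -0.4;0 0 0 0 0 0 -0.2;0 0 0 0 0 0 0;0 0 0 0 0 0 0.2", "grip_force": 20}}

```text
t: 25.4
tool_pos: [0.5171, 0.1033, 0.0709]
tool_rot: [-2.019, -2.407, 0.0]
contact_force: [-0.8, -0.0, -0.5]
finger_gap: 0.0515
finger_force: 0.0
```

>>> {"name": "jog_arm", "arguments": {"increments": "0 0 0 0 0 0 0.2;0 0 -0.04 0 0 0 0.2;0 0 -0.1 0 0 0 0.2;0 0 -0.15 0 0 0 0.2;0 0 -0.15 0 0 0 0.2"}}

```text
t: 26.02
tool_pos: [0.5169, 0.1033, 0.2052]
tool_rot: [2.019, 2.406, 0.001]
contact_force: [0.5, 0.3, 0.1]
finger_gap: 0.0514
finger_force: 0.0
```

>>> {"name": "jog_arm", "arguments": {"increments": "0 0 -0.06 0 0 0 0.2;-0.1 0 0 0 0 0 0.2;-0.15 0 0 0 0 0 0.2;-0.15 0 0 0 0 0 0.2;-0.1 0 0 0 0 0 0.2"}}

```text
t: 26.65
tool_pos: [0.5433, -0.0462, 0.2219]
tool_rot: [2.02, 2.405, 0.001]
contact_force: [-0.1, 0.7, 0.5]
finger_gap: 0.0515
finger_force: 0.0
```

```bash
python3 - <<'E'
from h import *
go(0.5,0,.2)
for n in("side","top"):
    p=arm.camera(n);print(n,[(np.round(d["box"],1).tolist(),round(d["confidence"],2)) for d in arm.search_frame(p,"drift")])
    b=(.5172,.1034)
    print([np.round(proj(p,(*b,z)),1).tolist() for z in(.062,.068,.098,.128)])
    if n=="side":
        im=p["image"]; u,v=map(int,proj(p,(*b,.128)))
        g=cv2.cvtColor(im,cv2.COLOR_BGR2GRAY)
E
```

```text
t 26.65 pos [ 0.5433 -0.0462  0.2219] head 9.9 tilt [ 8.e-04 -2.e-04 -1.e+00] F [-0.08  0.67  0.54] gap 0.0515
shift [ 0.177 -0.116  0.073] turn z None
side [([340.6, 239.9, 31.5, 36.7], 0.95), ([349.6, 270.6, 49.1, 34.9], 0.9), ([330.1, 252.4, 49.5, 21.9], 0.8), ([266.1, 161.8, 13.5, 25.3], 0.65)]
[[264.6, 172.6], [264.3, 170.5], [263.2, 159.8], [262.1, 148.7]]
top [([378.1, 215.1, 54.4, 29.6], 0.86), ([354.4, 200.2, 36.7, 17.3], 0.61), ([351.9, 214.2, 41.7, 32.4], 0.56)]
[[208.9, 236.7], [208.0, 236.5], [203.4, 235.8], [198.5, 235.0]]
```

```bash
python3 -c "
from bench import arm
print(arm.hand_in())"
```

```text
the job is handed in; nothing more can be done
None
```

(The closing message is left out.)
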